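Set a hold-down press to four clicks and hold it

TASK

Pull the yellow lock knob of the blue hold-down press straight up to its stop, where it stays, to free the red lever. Then with the gripper swing the lever by its black handle counter-clockwise (seen from above) from its home, exactly four clicks (never over the fifth) and finish still holding it there: the lever is sprung and runs home if let go. Leave the knob up and everything else on the bench where it is.

Things in the scene. Friction and masses are not known exactly. Their poses are not given: they have to be found in the camera images.
- press: Blue hold-down press fixed to the bench, standing over a copper-coloured square tube: base 240 x 260 x 12 mm, an arch with a vertical spindle in its middle. Origin: underside of the base, on the spindle axis; z up. Highest fixed point: the knob's bracket, 148 mm above the bench.
- lever: Red flat lever turning about the press's vertical spindle. Origin on that axis, at the underside of the bar, 114 mm above the bench; its x axis points along the arm to the handle, z up. Starts at home: arm at -130 deg from the press's x axis. Turns only counter-clockwise seen from above, up to 1.75 rad. A spring pulls it home always, 9 N at the handle at home, 11.5 N at 1.3 rad.
- lever_handle (a point): Grip point of the lever: a fixed upright black round handle, 22 mm in diameter, 58 mm tall, from 120 to 178 mm above the bench, 110 mm from the spindle axis. The point is on its axis, 154 mm above the bench (24 mm below its top).
- lever_roller (a point): Sprung roller under the arm, 54.5 mm from the spindle axis. It rides over the studs of the click plate: the push needed at the handle rises by about 5 N going up a stud and drops to about 5 N below the spring's pull as the roller falls behind it. That drop is one click, felt just past the stud's crest.
- click_plate: Brass disc, 110 mm wide, under the lever, with six upright steel studs on a 50 mm radius, 0.22 rad apart; fixed, at a different angle each time: the first stud is 0.15 to 0.53 rad of lever travel from home. Origin on the spindle axis, 95 mm above the bench; z up. Its x axis points midway between the fourth and fifth stud met: there the lever's x axis points after four clicks.
- plunger (a joint): Lift of the yellow lock knob, m: 0 down (locking the lever), 0.018 up at its stop. A spring resists with 3 to 4 N; from 6 mm on also a ball catch, up to about 12 N in all, easing from 12 mm. Lifted the full 18 mm the ball snaps under and keeps the knob up by itself; let go below about 16 mm it springs back down.
- plunger_knob (a point): Centre of the yellow round lock knob, 26 mm in diameter, 27 mm tall, its axis upright; when down the knob spans 155 to 182 mm above the bench and this point is 168.5 mm above the bench. It rises with the knob. 7 mm of open space under the knob to its bracket.
- nut: Steel hex nut, 30 mm across, on the base of the press (bystander).
- offcut: Dark steel offcut, 30 x 45 x 8 mm, on the base of the press (bystander).
- hammer: Hammer lying right of the press (bystander).
- spanner: Steel spanner lying right of the press (bystander).
- wire_brush: Brush lying left of the press (bystander).
- square: Try square, wooden stock and steel blade, right of the press (bystander).
- ear_muffs: Green ear muffs, 120 mm wide and 110 mm tall, left of the press (bystander).
- spray_can: Green can, 60 mm in diameter, 160 mm tall, left of the press (bystander).

How it is judged:
On the way, in this order (a step that is already met when the one before it is completed fails the run):
1. the lock knob is pulled up to its stop (value of joint plunger above 0.0155 m), for 0.1 s.
2. the fingers hold the lever four clicks on (y of lever_handle in the frame of click_plate between -0.01 and 0.0105 m and x of lever_handle in the frame of click_plate above 0.05 m and contact force between the fingers and lever above 1.5 N), for 0.2 s.
At the end, for the whole second after the job is handed in: The lever stands still between the fourth and the fifth stud (its handle within about 10 mm along its path of midway between their crests), held there by the fingers (more than 1.5 N on the lever), and the lock knob is up (over 15.5 of 18 mm) (all of step 2 and value of joint plunger above 0.0155 m and angular speed of lever below 0.1 rad/s); the arm keeps its last pose, push and grip.
It fails at once if the lever was taken over the fifth stud (y of lever_handle in the frame of click_plate above 0.0155 m).
It fails at once if something else on the bench was disturbed (moved over 25 mm) (distance of any of nut, offcut, hammer, spanner, wire_brush, square, ear_muffs, spray_can from where it was at the start of the episode above 0.025 m).
It also fails if it takes over 66 s, if anything falls off the work surface, if the arm or the gripper's body presses on something with over 40 N, if the wrist force passes 120 N, or if a joint passes its speed limit or range.

ROBOT

A 6-joint arm with a two-finger parallel gripper is mounted at the origin on the work surface. World frame = base frame: x ahead of the robot, y to its left, z up, the work surface at z = 0. Lengths are in m, angles in rad, forces in N, time in s.
With the tool pointing down it reaches from about 0.35 to 0.875 m from the base axis. Payload 15.5 kg.
Tool frame: the origin (TCP) lies on the centre line of the jaws, within the pads' length; the fingertips stand ctrl.tcp_to_tips ahead of it and the grasp point (between the pads) lies 11 mm behind it (ctrl.tcp_to_tips is the distance from the TCP to the fingertips, in m); x points along the fingers, y is the direction in which the jaws open and shut, and the axes are right-handed (so a half turn about x gives the same grasp; the last joint's range is limited). The gripper opens to 85 mm and grips with 20 to 120 N. Pads are 22 mm wide; open, the fingers measure 114 mm over their backs; the gripper's body (76 mm by 85 mm) begins 54 mm behind the grasp point. The pads swing forward as they close: fully open they stand 13 mm farther back than shut.
Start: joints at [-1.296, 0.494, 1.345, -0, 1.302, -0.096], TCP at [0.226, -0.583, 0.239] pointing down, gripper open.
Joint ranges: [-2.91, 2.91], [-0.82, 2.16], [0.22, 2.67], [-1.22, 4.37], [0.12, 2.79], [-3.08, 3.08]. Speed limits (rad/s): [1.89, 1.89, 2.57, 3.01, 3.01, 3.01].

INTERFACE

Orientations are given as a rotation vector (axis times angle).
In Python, from cell import ctrl gives the robot as it stands. The module is installed in compiled form; this text tells all that it offers. Calls block until the motion is done:
- ctrl.goto(position, orientation): joint-space move of the TCP to a pose.
- ctrl.movel(position, speed=0.15, ori=None, guard=None): straight line of the TCP; ori=None keeps the orientation; speed is the mean speed in m/s. With guard (N) it stops when the force on the tool has changed by that much, and returns True; else False.
- ctrl.move_joints(angles): joint-space move.
- ctrl.move_gripper(opening, force=None): finger opening in m; force is the grip in N (None keeps the last); returns when the fingers have stopped.
- ctrl.dwell(seconds).
- ctrl.inverse_kinematics(position, orientation): joint angles nearest the present ones, or None.
- ctrl.read_camera(name): name is "scene" or "top" or "wrist"; returns the picture (480x640x3 uint8, red, green, blue); there is no depth.
- ctrl.camera_params(name): a dict with "fx", "fy", "cx", "cy" (pixels), "extrinsics" (4x4, takes a point from world to camera coordinates). Camera axes: x right, y up, looking along -z (the intrinsics and any distortion apply to the point x, -y, -z); pixel columns grow to the right and rows downward; lengths in m; the calibration is good to about 2 mm. A picture is of the moment at which its call begins: read the wrist's pose just before it. camera_params takes no time and is no camera call; for the wrist camera it gives the pose at the moment of the call.
A pose or a line that the arm cannot do raises ctrl.IKError and nothing moves.
- ctrl.hand_in(): hands the job in, once; it reports no verdict.
Trained networks look in the newest picture that a camera, given by its name, has taken for a name from the list of things; names that differ only in an ending like _2 or _b are one class to them, and where a whole thing is asked for, a point or a joint stands for the part that bears it (a point fixed in the world has none). Each returns a list of dicts, best first, with "score" (0 to 1); they miss things now and then, are a little off and sometimes report something else, mostly with a low value. They report only what shows in the picture. A call takes as long as a camera call.
- ctrl.masks_of(camera, target): "pixels" (480x640 bool, what is visible of it) and "rect" ([centre column, centre row, width, height] in pixels, round what is visible of it).
Readings, each from a call of its own:
- ctrl.read_clock(): time.
- ctrl.read_joints(): joint angles.
- ctrl.read_dq(): joint speeds.
- ctrl.read_joint_efforts(): joint torques, N m.
- ctrl.read_eef_pos(): TCP position.
- ctrl.read_eef_rot(): TCP orientation.
- ctrl.read_ft_force(): force on the tool from outside, world axes, zero at the start.
- ctrl.read_torque(): the same for the moment, N m.
- ctrl.read_gripper_width(): finger opening in m.
Only numpy, scipy, OpenCV 4.12 (cv2) and the standard library are available. Lean on these libraries where they do the work, as an engineer would, in place of code of your own. Each camera call takes 0.05 s, during which the arm holds its last target.

## Working session

There is one attempt and no reset: what is moved stays moved. The work goes in short steps, each a Python script; the robot and the scene stay as the last script left them, time stands still between calls to the robot, and variables do not carry over. Pictures are saved under pics/ and viewed, and the job is handed in when it is done.

```bash
mkdir -p pics
cat > h.py <<'E'
import numpy as np, cv2
from cell import ctrl
def P(cam): return ctrl.camera_params(cam)
def ray(p,u,v):
    E=np.array(p['extrinsics']);R=E[:3,:3];t=E[:3,3]
    d=np.array([(u-p['cx'])/p['fx'],-(v-p['cy'])/p['fy'],-1.])
    return -R.T@t, R.T@d
def atz(p,u,v,z):
    o,d=ray(p,u,v); return o+d*(z-o[2])/d[2]
def proj(p,X):
    E=np.array(p['extrinsics']);c=E[:3,:3]@np.array(X)+E[:3,3]
    return p['cx']+p['fx']*c[0]/-c[2], p['cy']-p['fy']*c[1]/-c[2]
def save(n,im): cv2.imwrite('pics/'+n,cv2.cvtColor(im,cv2.COLOR_RGB2BGR))
E
python3 - <<'E'
from h import *
np.set_printoptions(precision=4,suppress=True)
print(ctrl.read_clock(),ctrl.tcp_to_tips,ctrl.read_eef_pos(),ctrl.read_eef_rot())
for c in ['scene','top']:
    save(c+'0.png',ctrl.read_camera(c)); p=P(c); print(c,{k:v for k,v in p.items() if k!='extrinsics'}); print(np.array(p['extrinsics']))
    for t in ['plunger_knob','lever_handle','click_plate','press','lever','plunger']:
        print(t,[(round(d['score'],2),np.round(d['rect'],1)) for d in ctrl.masks_of(c,t)[:3]])
E
```

```text
0.0 0.008 [ 0.2264 -0.5822  0.2387] [ 2.0193  0.38   -2.0195]
scene {'fx': 466.04821129332396, 'fy': 466.04821129332396, 'cx': 313.51427387377356, 'cy': 245.4153893258292}
[[-0.6046  0.7964 -0.0152  0.2793]
 [-0.6199 -0.4585  0.6369  0.2363]
 [ 0.5002  0.3945  0.7708 -1.6136]
 [ 0.      0.      0.      1.    ]]
plunger_knob [(0.43, array([306.5, 269.2,  13.7,  11.1])), (0.43, array([468.4, 272.5,  36.9,  49.2]))]
lever_handle [(0.9, array([302. , 249.9,  14.6,  74. ])), (0.2, array([304.1, 267.4,  13.6,  12.4]))]
click_plate [(0.65, array([300.8, 265.1,  43.8,  34.6])), (0.44, array([299.6, 249.5,  11.2,  72.7]))]
press []
lever [(0.88, array([302.2, 241.7,  13.9,  55.3]))]
plunger [(0.61, array([305.2, 270. ,  12.5,  15. ]))]
top {'fx': 508.8070209192082, 'fy': 508.8070209192082, 'cx': 322.55699843238415, 'cy': 241.3289054262937}
[[-0.0166 -0.9998 -0.0136  0.0484]
 [ 0.998  -0.0174  0.0607 -0.4939]
 [-0.0609 -0.0126  0.9981 -1.1965]
 [ 0.      0.      0.      1.    ]]
plunger_knob [(0.45, array([304.6, 192. ,  13.6,  12.8]))]
lever_handle [(0.64, array([339.6, 225.2,  52.9,  65.4])), (0.64, array([326.9, 213.4,  50.8,  47.2]))]
click_plate [(0.63, array([328.2, 215.5,  48.3,  45.8])), (0.62, array([339.4, 227.3,  50.1,  67.1]))]
press [(0.6, array([328.8, 219.9, 126.3, 124.7]))]
lever [(0.56, array([141.2, 201.4,  72.7,  59.4])), (0.55, array([339.4, 224. ,  56.1,  70.2]))]
plunger [(0.68, array([328.9, 214.2,  52. ,  49.8])), (0.55, array([305. , 187.4,  14.7,  19.7])), (0.33, array([163.9, 334.4,  47.9,  35.3]))]
```

View pics/top0.png

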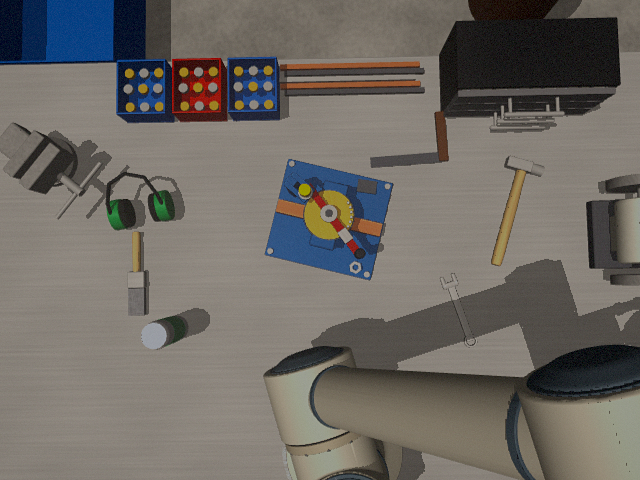

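View pics/scene0.png

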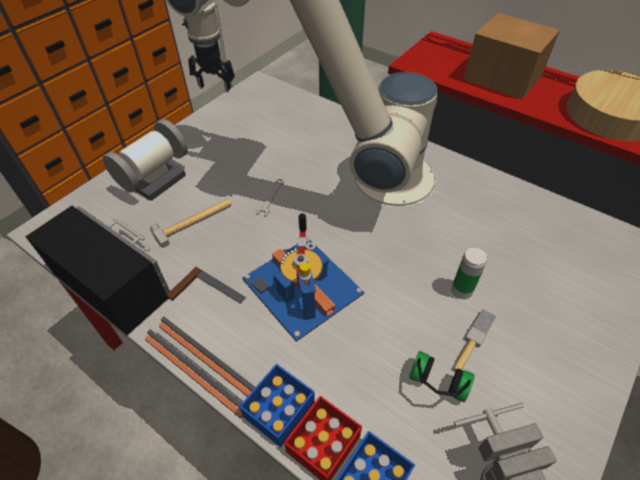

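Run:
```python
import cv2
a=cv2.imread('pics/top0.png')[140:300,240:430];b=cv2.imread('pics/scene0.png')[180:340,210:400]
cv2.imwrite('pics/c1.png',cv2.resize(a,None,fx=4,fy=3.7,interpolation=3) if 0 else cv2.resize(a,(712,600),interpolation=cv2.INTER_CUBIC))
cv2.imwrite('pics/c2.png',cv2.resize(b,(712,600),interpolation=cv2.INTER_CUBIC))
```

```text
(no output)
```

View pics/c1.png

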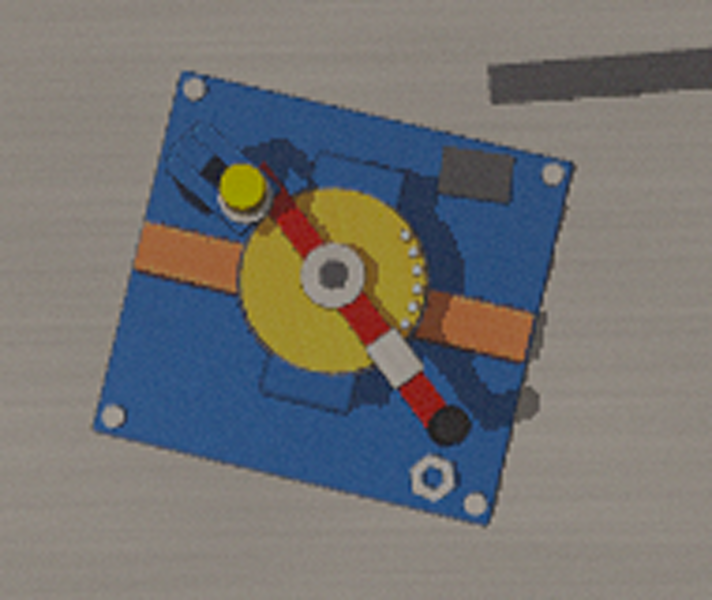

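View pics/c2.png

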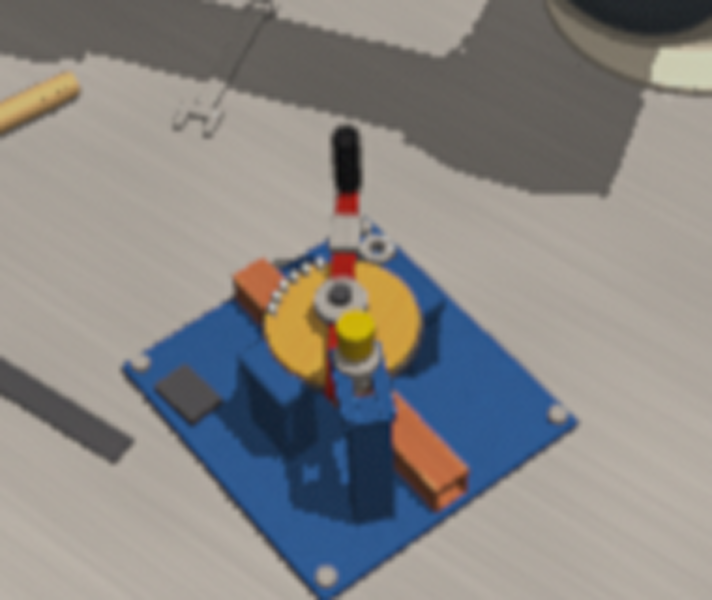

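The top view shows the knob at about (305,190), the spindle at (329,213) and the handle at (360,253). The six studs are on the right side of the disc, around (347–352, 203–227). Next I turn these pixels into positions.

Run:
```python
from h import *
np.set_printoptions(precision=4,suppress=True)
p=P('top')
f=lambda x,y:(240+x*190/712-.5+.13,140+y*160/600-.5+.13)
k=atz(p,*f(243,187),.182);h=atz(p,*f(450,425),.178)
print('knob',k,'handle',h)
# disc edge ellipse centre ~ (333,280)
for z in (.12,.13,.14): print('spindle',z,atz(p,*f(333,273),z))
d=atz(p,*f(333,280),.095);print('disc',d)
S=np.array([atz(p,*f(*s),.1) for s in [(404,324),(412,307),(417,288),(418,270),(414,252),(404,236)]])
# base corners
C=np.array([atz(p,*f(*s),.012) for s in [(181,71),(575,162),(490,525),(94,430)]])
c=C.mean(0);print('base',C,c,[np.linalg.norm(C[i]-C[i-1]) for i in range(4)])
for o in (c,d):
  a=np.arctan2(S[:,1]-o[1],S[:,0]-o[0]);print('studs',a,np.diff(a),np.hypot(*(S-o)[:,:2].T))
  v=h-o;print('handle ang',np.arctan2(v[1],v[0]),np.hypot(*v[:2]))
e=C[1]-C[0];print('edge01',np.arctan2(e[1],e[0])); e=C[2]-C[3];print(np.arctan2(e[1],e[0]));e=C[0]-C[3];print(np.arctan2(e[1],e[0]));e=C[1]-C[2];print(np.arctan2(e[1],e[0]))
ps=P('scene')
for X in (k,h): print(proj(ps,X))
```

```text
knob [0.5924 0.0735 0.182 ] handle [ 0.4594 -0.0381  0.178 ]
spindle 0.12 [0.5512 0.0246 0.12  ]
spindle 0.13 [0.55   0.0246 0.13  ]
spindle 0.14 [0.5488 0.0246 0.14  ]
disc [0.55   0.0247 0.095 ]
base [[ 0.6965  0.1203  0.012 ]
 [ 0.6325 -0.1316  0.012 ]
 [ 0.4017 -0.0721  0.012 ]
 [ 0.4662  0.1787  0.012 ]] [0.5492 0.0238 0.012 ] [np.float64(0.2375329028784058), np.float64(0.2598559477033656), np.float64(0.23835512560720415), np.float64(0.25886184426037634)]
studs [-2.1528 -1.9228 -1.6833 -1.4665 -1.2463 -1.02  ] [0.2299 0.2396 0.2168 0.2202 0.2263] [0.0487 0.0486 0.0491 0.0499 0.05   0.0489]
handle ang -2.5380891508129917 0.10911352982801503
studs [-2.1551 -1.9304 -1.6957 -1.4825 -1.2654 -1.0419] [0.2248 0.2347 0.2131 0.2171 0.2235] [0.0498 0.0497 0.0501 0.0507 0.0507 0.0493]
handle ang -2.5352020305779286 0.11021263443587356
edge01 -1.819289585988889
-1.8224585454284423
-0.24831477900489288
-0.25249154052362804
(np.float64(304.1069832255592), np.float64(265.20540722764565))
(np.float64(301.87303445803695), np.float64(215.00485948118907))
```

```bash
cat >> h.py <<'E'
from scipy.spatial.transform import Rotation as Ro
def ori(yaw):
    x=np.array([0,0,-1.]);y=np.array([np.cos(yaw),np.sin(yaw),0]);return Ro.from_matrix(np.c_[x,y,np.cross(x,y)]).as_rotvec()
AX=np.array([.5497,.0243]); KN=np.array([.5924,.0735])
E
python3 - <<'E'
from h import *
np.set_printoptions(precision=3,suppress=True)
print(Ro.from_rotvec(ctrl.read_eef_rot()).as_matrix())
for yaw in np.arange(-3.14,3.15,.39): print('knob',round(yaw,2),ctrl.inverse_kinematics([*KN,.166],ori(yaw)))
for a in (-2.52,-1.9,-1.37):
  for s in (np.pi/2,-np.pi/2,0,np.pi):
    print('h',a,round(s,1),ctrl.inverse_kinematics([*(AX+.11*np.array([np.cos(a),np.sin(a)])),.143],ori(a+s)))
E
```

```text
[[ 0.     0.362 -0.932]
 [ 0.    -0.932 -0.362]
 [-1.    -0.    -0.   ]]
knob -3.14 None
knob -2.75 [ 0.023  0.532  1.502 -0.     1.107  2.773]
knob -2.36 [ 0.023  0.532  1.502 -0.     1.107  2.383]
knob -1.97 [ 0.023  0.532  1.502 -0.     1.107  1.993]
knob -1.58 [0.023 0.532 1.502 0.    1.107 1.603]
knob -1.19 [ 0.023  0.532  1.502 -0.     1.107  1.213]
knob -0.8 [ 0.023  0.532  1.502 -0.     1.107  0.823]
knob -0.41 [0.023 0.532 1.502 0.    1.107 0.433]
knob -0.02 [0.023 0.532 1.502 0.    1.107 0.043]
knob 0.37 [ 0.023  0.532  1.502 -0.     1.107 -0.347]
knob 0.76 [ 0.023  0.532  1.502 -0.     1.107 -0.737]
knob 1.15 [ 0.023  0.532  1.502 -0.     1.107 -1.127]
knob 1.54 [ 0.023  0.532  1.502 -0.     1.107 -1.517]
knob 1.93 [ 0.023  0.532  1.502 -0.     1.107 -1.907]
knob 2.32 [ 0.023  0.532  1.502  0.     1.107 -2.297]
knob 2.71 [ 0.023  0.532  1.502 -0.     1.107 -2.687]
knob 3.1 [ 0.023  0.532  1.502 -0.     1.107 -3.077]
h -2.52 1.6 [-0.216  0.405  1.851  0.     0.885  0.734]
h -2.52 -1.6 [-0.216  0.405  1.851 -0.     0.885 -2.408]
h -2.52 0 [-0.216  0.405  1.851 -0.     0.885  2.304]
h -2.52 3.1 [-0.216  0.405  1.851 -0.     0.885 -0.837]
h -1.9 1.6 [-0.269  0.471  1.715  0.     0.956  0.06 ]
h -1.9 -1.6 [-0.269  0.471  1.715 -0.     0.956 -3.081]
h -1.9 0 [-0.269  0.471  1.715 -0.     0.956  1.631]
h -1.9 3.1 [-0.269  0.471  1.715 -0.     0.956 -1.51 ]
h -1.37 1.6 [-0.248  0.538  1.574 -0.     1.03  -0.449]
h -1.37 -1.6 [-0.248  0.538  1.574  0.     1.03   2.692]
h -1.37 0 [-0.248  0.538  1.574 -0.     1.03   1.122]
h -1.37 3.1 [-0.248  0.538  1.574 -0.     1.03  -2.02 ]
```

Run:
```python
from h import *
np.set_printoptions(precision=4,suppress=True)
ctrl.goto([*KN,.27],ori(0.))
print(ctrl.read_clock(),ctrl.read_eef_pos(),ctrl.read_gripper_width(),ctrl.read_ft_force())
p=P('wrist');im=ctrl.read_camera('wrist');save('w1.png',im)
print(p['fx'],p['cx'],p['cy'],np.array(p['extrinsics']))
print('pred',proj(p,[*KN,.182]), proj(p,[.4594,-.0381,.178]))
print([(d['score'],d['rect']) for d in ctrl.masks_of('wrist','plunger_knob')[:3]])
```

```text
3.3583 [0.5925 0.0727 0.27  ] 0.08503626931333069 [-0.7386 -1.2785  0.4817]
399.7492775366977 316.8530844204491 240.54935948621022 [[ 1.     -0.0018 -0.0001 -0.5921]
 [ 0.0017  0.9597 -0.2809 -0.0249]
 [ 0.0006  0.2809  0.9598 -0.4293]
 [ 0.      0.      0.      1.    ]]
pred (np.float64(317.04502287805764), np.float64(248.1927979317198)) (np.float64(119.62497056838185), np.float64(405.0754873919941))
[(0.6, [318.1, 241.2, 42.5, 47.7])]
```

View pics/w1.png

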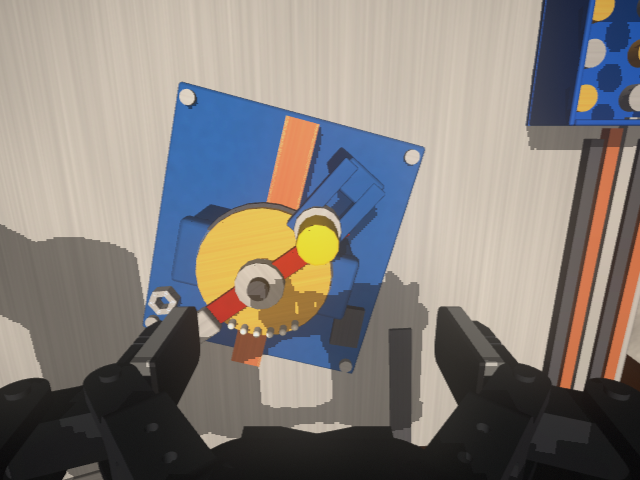

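The knob top is at about (318,245), within 3 px of the prediction. I shift 1 mm in y, then grip and lift.

Run:
```python
from h import *
np.set_printoptions(precision=4,suppress=True)
K=[.5927,.0745]
ctrl.move_gripper(.05)
ctrl.movel([*K,.166],.1,guard=15)
print(ctrl.read_eef_pos(),ctrl.read_ft_force())
ctrl.move_gripper(.0,60)
print('w',ctrl.read_gripper_width(),ctrl.read_ft_force(),ctrl.read_eef_pos())
save('w2.png',ctrl.read_camera('wrist'))
for z in np.arange(.170,.1875,.004):
    g=ctrl.movel([*K,z],.03,guard=40); print(g,z,ctrl.read_eef_pos(),ctrl.read_ft_force())
print(ctrl.read_clock())
```

```text
[0.5931 0.0745 0.1666] [ 0.6779 -1.1611 -0.2699]
w 0.024553205004097935 [-2.7729  0.0437  6.9135] [0.5928 0.0745 0.1667]
False 0.17 [0.5927 0.0745 0.1702] [-0.499   0.3009 -2.7199]
False 0.17400000000000002 [0.5927 0.0745 0.1741] [ 0.6321 -0.6273 -4.3165]
False 0.17800000000000002 [0.5927 0.0745 0.1781] [ 1.139  -0.2637 -3.1429]
False 0.18200000000000002 [0.5928 0.0745 0.1831] [-4.4935  0.2045 13.1212]
True 0.18600000000000003 [0.5926 0.0745 0.185 ] [ 4.5078  0.2254 -5.4996]
6.825
```

View pics/w2.png

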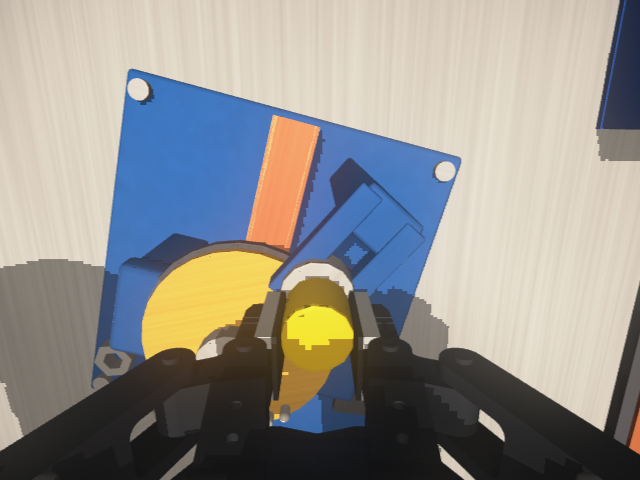

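The knob is gripped. The guard tripped near 18 mm of lift, so I check whether the knob is at its stop.

Run:
```python
from h import *
np.set_printoptions(precision=4,suppress=True)
ctrl.dwell(.3);print(ctrl.read_eef_pos(),ctrl.read_ft_force(),ctrl.read_gripper_width())
print(ctrl.movel([.5927,.0745,.1865],.02,guard=50));ctrl.dwell(.3);print(ctrl.read_eef_pos(),ctrl.read_ft_force())
p=P('wrist');save('w3.png',ctrl.read_camera('wrist'))
print(proj(p,[.5927,.0745,.2]),proj(p,[.5927,.0745,.182]))
```

```text
[0.5926 0.0745 0.185 ] [ 5.8318  0.0665 -6.8655] 0.02368922795478395
False
[0.5926 0.0745 0.1853] [  8.1877   0.2011 -24.6758]
(np.float64(317.67543097416393), np.float64(341.0191456816285)) (np.float64(317.71628336493046), np.float64(316.40898261928857))
```

View pics/w3.png

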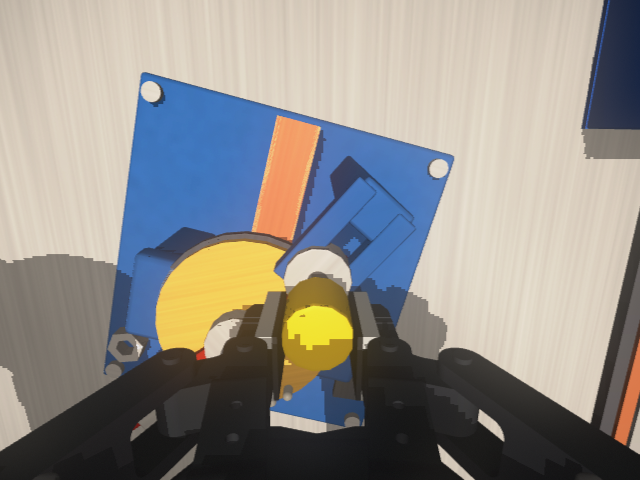

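The knob is against its stop: 25 N of pull gives no more motion. I release, retreat, and look at the knob, studs and handle.

Run:
```python
from h import *
np.set_printoptions(precision=4,suppress=True)
ctrl.movel([.5927,.0745,.1855],.02)
ctrl.move_gripper(.06)
ctrl.movel([.5927,.0745,.27],.15)
a=-2.525;H=AX+.11*np.array([np.cos(a),np.sin(a)])
ctrl.goto([.53,0.0,.33],ori(a+np.pi/2+.5))
ctrl.dwell(.2)
p=P('wrist');save('w4.png',ctrl.read_camera('wrist'))
print(p['extrinsics'],'pred knob up/down',proj(p,[.5927,.0745,.2]),proj(p,[.5927,.0745,.182]))
print('handle',proj(p,[*H,.178]),'disc',proj(p,[*AX,.095]),'spindle',proj(p,[*AX,.13]))
for i in range(6):
  b=-2.138+.22*i; print('stud',i,proj(p,[*(AX+.05*np.array([np.cos(b),np.sin(b)])),.1]))
print(ctrl.read_clock())
```

```text
[[ 0.8991 -0.4378 -0.0013 -0.476 ]
 [ 0.4198  0.863  -0.2811 -0.1605]
 [ 0.1242  0.2522  0.9597 -0.5311]
 [ 0.      0.      0.      1.    ]] pred knob up/down (np.float64(355.78821115596224), np.float64(84.3752788328361)) (np.float64(353.2762041084251), np.float64(86.93180717698593))
handle (np.float64(258.803778528602), np.float64(306.14783545177283)) disc (np.float64(325.04229039750135), np.float64(169.96534598875124)) spindle (np.float64(325.81597543504535), np.float64(174.67298401239117))
stud 0 (np.float64(318.76521190648407), np.float64(224.05453755137614))
stud 1 (np.float64(330.47791097358413), np.float64(224.1039889143433))
stud 2 (np.float64(341.96380519400407), np.float64(221.66532296704403))
stud 3 (np.float64(352.726312535699), np.float64(216.83041710574776))
stud 4 (np.float64(362.28852924038114), np.float64(209.7850099044896))
stud 5 (np.float64(370.20855419756185), np.float64(200.80774466581607))
9.9167
```

View pics/w4.png

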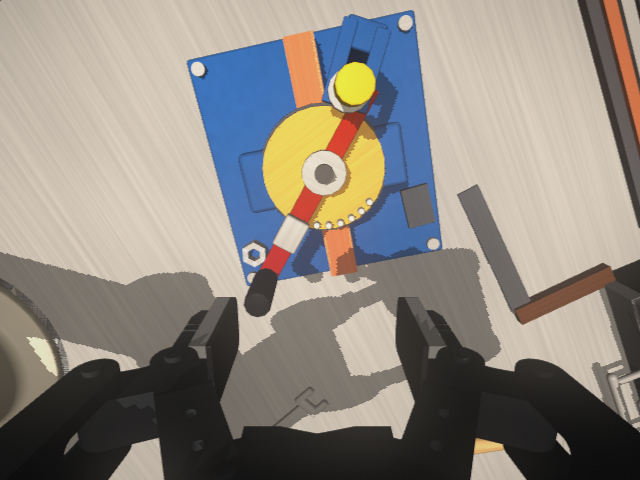

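The knob stays up: it is seen at (355,84), and "up" predicts (356,84). The handle top at (258,306) and the studs match their predictions within about 2 px. Next I grip the handle.

Run:
```python
from h import *
np.set_printoptions(precision=4,suppress=True)
a=-2.525;H=AX+.11*np.array([np.cos(a),np.sin(a)])
ctrl.goto([*H,.24],ori(a+np.pi/2))
print(ctrl.read_eef_pos())
print(ctrl.movel([*H,.143],.1,guard=15))
ctrl.move_gripper(0,60);ctrl.dwell(.2)
e=ctrl.read_eef_pos();v=np.array(e[:2])-AX
print('w',ctrl.read_gripper_width(),e,ctrl.read_ft_force(),np.hypot(*v),np.arctan2(v[1],v[0]))
save('w5.png',ctrl.read_camera('wrist'));print(ctrl.read_clock())
```

```text
[ 0.4601 -0.0392  0.2398]
False
w 0.020644705710898957 [ 0.4595 -0.0388  0.1434] [-3.8455  5.7317 10.2197] 0.11005461641261245 -2.5310832219922386
12.2667
```

View pics/w5.png

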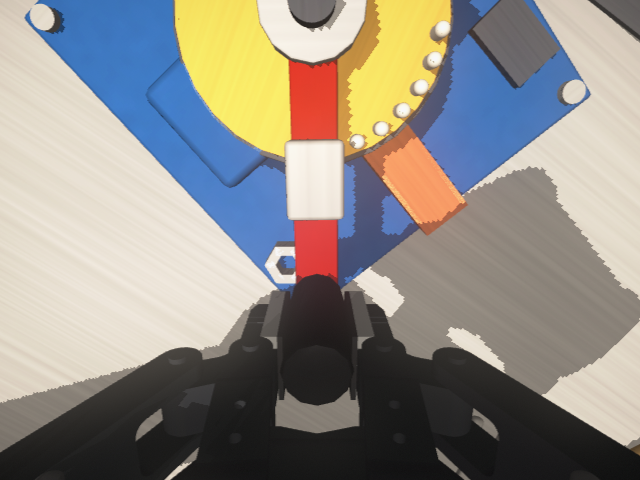

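The handle is centred between the pads. I swing the first part in small steps and log the tangential force.

```bash
cat >> h.py <<'E'
def swing(a,R=.11,sp=.04):
    u=np.array([np.cos(a),np.sin(a)]);t=np.array([-u[1],u[0]])
    ctrl.movel([*(AX+R*u),.143],sp,ori=ori(a+np.pi/2))
    e=np.array(ctrl.read_eef_pos());f=np.array(ctrl.read_ft_force());v=e[:2]-AX
    print('%.3f act %.3f r %.4f z %.4f  Ft %.1f Fr %.1f Fz %.1f w %.4f t %.2f'%(a,np.arctan2(v[1],v[0]),np.hypot(*v),e[2],f[:2]@t,f[:2]@u,f[2],ctrl.read_gripper_width(),ctrl.read_clock()),flush=True)
    return f
E
python3 - <<'E'
from h import *
for a in np.arange(-2.50,-2.0,.03):
    f=swing(a)
    if np.linalg.norm(f)>60: print('STOP');break
save('w6.png',ctrl.read_camera('wrist'))
E
```

```text
-2.500 act -2.506 r 0.1100 z 0.1434  Ft -8.2 Fr -1.0 Fz 11.0 w 0.0207 t 12.52
-2.470 act -2.476 r 0.1099 z 0.1434  Ft -8.2 Fr -1.5 Fz 10.4 w 0.0205 t 12.77
-2.440 act -2.445 r 0.1099 z 0.1434  Ft -7.8 Fr -2.1 Fz 10.5 w 0.0206 t 13.02
-2.410 act -2.415 r 0.1098 z 0.1434  Ft -8.5 Fr -2.5 Fz 9.9 w 0.0206 t 13.27
-2.380 act -2.385 r 0.1098 z 0.1434  Ft -8.5 Fr -4.7 Fz 9.7 w 0.0207 t 13.52
-2.350 act -2.355 r 0.1097 z 0.1434  Ft -8.5 Fr -4.3 Fz 9.3 w 0.0205 t 13.77
-2.320 act -2.325 r 0.1096 z 0.1434  Ft -8.0 Fr -4.5 Fz 9.8 w 0.0210 t 14.02
-2.290 act -2.295 r 0.1096 z 0.1434  Ft -7.9 Fr -4.9 Fz 10.8 w 0.0206 t 14.27
-2.260 act -2.266 r 0.1095 z 0.1434  Ft -8.0 Fr -7.3 Fz 10.4 w 0.0206 t 14.52
-2.230 act -2.238 r 0.1095 z 0.1433  Ft -9.7 Fr -7.5 Fz 11.0 w 0.0207 t 14.77
-2.200 act -2.206 r 0.1094 z 0.1434  Ft -9.2 Fr -8.0 Fz 9.6 w 0.0206 t 15.02
-2.170 act -2.175 r 0.1094 z 0.1434  Ft -8.2 Fr -7.7 Fz 9.4 w 0.0210 t 15.27
-2.140 act -2.143 r 0.1093 z 0.1434  Ft -5.5 Fr -9.1 Fz 8.0 w 0.0201 t 15.52
-2.110 act -2.111 r 0.1092 z 0.1434  Ft -4.4 Fr -7.6 Fz 8.3 w 0.0208 t 15.77
-2.080 act -2.081 r 0.1092 z 0.1434  Ft -4.6 Fr -9.5 Fz 7.1 w 0.0206 t 16.02
-2.050 act -2.055 r 0.1091 z 0.1434  Ft -7.4 Fr -10.7 Fz 9.0 w 0.0206 t 16.27
-2.020 act -2.028 r 0.1091 z 0.1433  Ft -9.2 Fr -11.2 Fz 10.2 w 0.0208 t 16.52
```

View pics/w6.png

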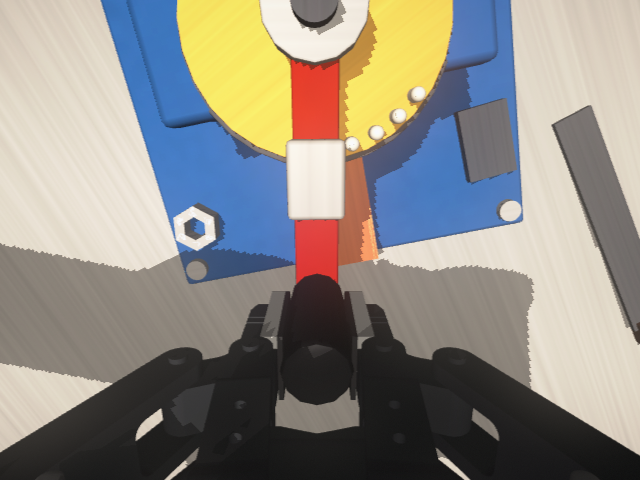

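The force drop from 9 N to 4.5 N between −2.17 and −2.11 rad is the first click, and it agrees with the stud at −2.138. The radial force is rising to −11 N, so I correct the radius for the offset in the axis estimate and go on. First I check stud positions in this view.

Run:
```python
from h import *
p=P('wrist')
for i in range(2,6):
  b=-2.138+.22*i; print('stud',i,np.round(proj(p,[*(AX+.05*np.array([np.cos(b),np.sin(b)])),.1]),1))
print(np.round(proj(p,[*AX,.135]),1))
for a in np.arange(-1.99,-1.535,.03):
    f=swing(a,.11-.0019*np.sin(a+2.53))
    if np.linalg.norm(f)>60: print('STOP');break
```

```text
stud 2 [355.3 145.2]
stud 3 [378.6 134.3]
stud 4 [399.7 118.1]
stud 5 [417.6  97.2]
[319.3  -2.4]
-1.990 act -1.998 r 0.1090 z 0.1434  Ft -7.5 Fr -0.7 Fz 11.8 w 0.0207 t 16.82
-1.960 act -1.965 r 0.1089 z 0.1434  Ft -7.1 Fr -0.6 Fz 11.0 w 0.0209 t 17.07
-1.930 act -1.934 r 0.1089 z 0.1434  Ft -5.3 Fr 0.5 Fz 11.0 w 0.0207 t 17.32
-1.900 act -1.903 r 0.1088 z 0.1434  Ft -5.2 Fr -1.3 Fz 9.7 w 0.0205 t 17.57
-1.870 act -1.869 r 0.1087 z 0.1434  Ft -3.2 Fr -1.2 Fz 8.3 w 0.0202 t 17.82
-1.840 act -1.844 r 0.1087 z 0.1434  Ft -6.6 Fr -1.9 Fz 9.8 w 0.0203 t 18.07
-1.810 act -1.817 r 0.1086 z 0.1434  Ft -7.4 Fr -0.9 Fz 11.6 w 0.0207 t 18.32
-1.780 act -1.787 r 0.1086 z 0.1434  Ft -7.5 Fr -0.7 Fz 12.2 w 0.0205 t 18.57
-1.750 act -1.756 r 0.1086 z 0.1434  Ft -7.6 Fr -0.0 Fz 12.0 w 0.0209 t 18.82
-1.720 act -1.724 r 0.1085 z 0.1434  Ft -4.8 Fr -1.2 Fz 10.3 w 0.0203 t 19.07
-1.690 act -1.692 r 0.1085 z 0.1434  Ft -6.4 Fr -0.4 Fz 10.3 w 0.0207 t 19.32
-1.660 act -1.661 r 0.1084 z 0.1434  Ft -4.5 Fr -1.5 Fz 9.5 w 0.0206 t 19.57
-1.630 act -1.631 r 0.1084 z 0.1434  Ft -2.9 Fr -2.6 Fz 8.5 w 0.0206 t 19.82
-1.600 act -1.604 r 0.1084 z 0.1434  Ft -6.6 Fr -1.2 Fz 10.1 w 0.0205 t 20.07
-1.570 act -1.576 r 0.1083 z 0.1434  Ft -7.3 Fr -0.9 Fz 10.7 w 0.0207 t 20.32
-1.540 act -1.545 r 0.1083 z 0.1434  Ft -6.2 Fr 0.2 Fz 11.2 w 0.0207 t 20.57
```

Clicks two and three came at −1.87 and −1.63, at the expected spacing, and the studs match their predictions within 3 px. On to the fourth.

Run:
```python
from h import *
for a in [-1.51,-1.48,-1.45,-1.42,-1.39,-1.375]:
    f=swing(a,.11-.0019*np.sin(a+2.53))
ctrl.dwell(.4)
p=P('wrist');save('w7.png',ctrl.read_camera('wrist'));save('top7.png',ctrl.read_camera('top')[140:300,240:430].repeat(3,0).repeat(3,1))
save('sc7.png',ctrl.read_camera('scene')[180:340,210:400].repeat(3,0).repeat(3,1))
for i in range(4,6):
  b=-2.138+.22*i; print('stud',i,np.round(proj(p,[*(AX+.05*np.array([np.cos(b),np.sin(b)])),.1]),1))
print('sp',np.round(proj(p,[*AX,.12]),1))
e=np.array(ctrl.read_eef_pos());v=e[:2]-AX;print(e,np.arctan2(v[1],v[0]),ctrl.read_ft_force(),ctrl.read_gripper_width(),ctrl.read_clock())
```

```text
-1.510 act -1.514 r 0.1083 z 0.1435  Ft -6.8 Fr -0.7 Fz 8.9 w 0.0208 t 20.82
-1.480 act -1.483 r 0.1083 z 0.1434  Ft -4.1 Fr -0.8 Fz 9.4 w 0.0208 t 21.07
-1.450 act -1.449 r 0.1083 z 0.1435  Ft -2.5 Fr -1.2 Fz 6.0 w 0.0203 t 21.32
-1.420 act -1.417 r 0.1082 z 0.1435  Ft -3.7 Fr -1.5 Fz 7.1 w 0.0206 t 21.57
-1.390 act -1.393 r 0.1082 z 0.1434  Ft -4.1 Fr -1.4 Fz 9.3 w 0.0207 t 21.82
-1.375 act -1.380 r 0.1082 z 0.1434  Ft -6.2 Fr -1.9 Fz 8.7 w 0.0206 t 22.07
stud 4 [332.  152.7]
stud 5 [356.7 146.8]
sp [318.9  13.4]
[ 0.57025146 -0.08191519  0.14342344] -1.3796691900864735 [-6.10066843 -0.48864862  9.31577062] 0.02066506661754308 22.6167
```

View pics/w7.png

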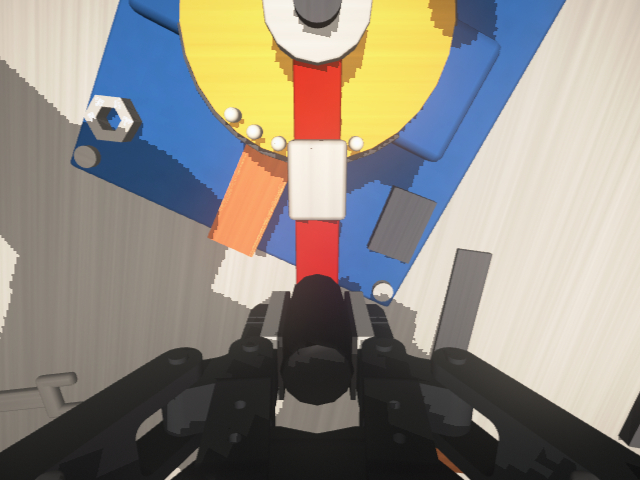

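View pics/top7.png

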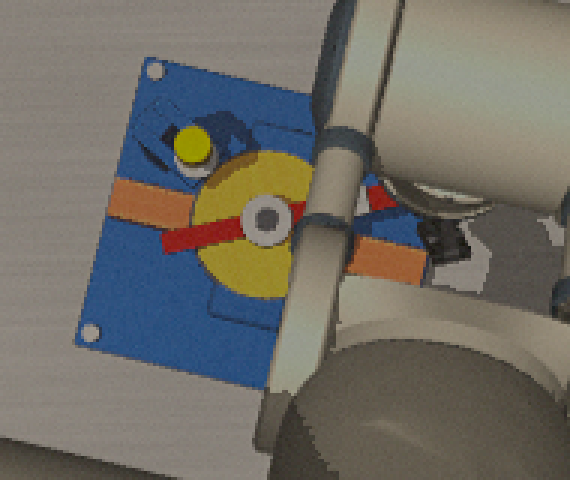

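View pics/sc7.png

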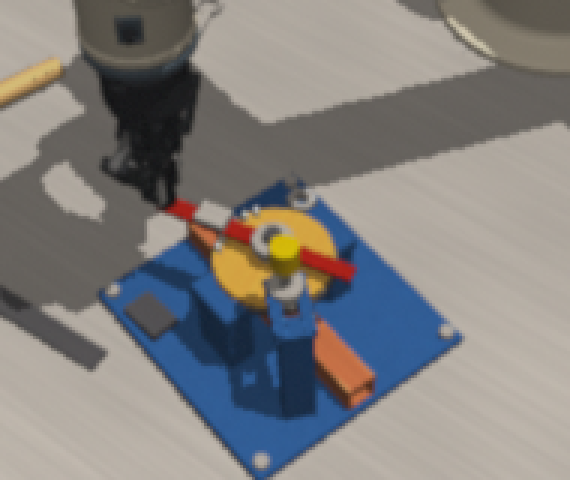

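The wrist picture shows three studs on the left, the third at (279,144), and one on the right, the sixth at (357,144). They sit symmetrically about the bar at x≈317, so the lever is midway between studs four and five. The knob is still up in the scene view. I hand in.

```bash
python3 -c "
from h import *
print(ctrl.hand_in(),ctrl.read_clock())"
```

```text
the job is handed in; nothing more can be done
the job is handed in; nothing more can be done
```

I lifted the lock knob to its stop, swung the lever four clicks counter-clockwise, and handed the job in with the gripper still holding the handle. The run took about 23 s of the 66 s allowed.

- **Knob:** I pulled it up about 18 mm, where a 25 N pull gave no more motion. After I let go it stayed up, checked in the wrist picture straight after and in the top and scene pictures before handing in.
- **Lever:** I felt four force drops, with the lever at about −2.1, −1.87, −1.63 and −1.45 rad in the world frame. I stopped at −1.38 rad, where I had put the midpoint between studs four and five at −1.37. In the last wrist picture, studs three and six stand symmetrically on either side of the bar, so it is midway between the fourth and fifth studs.
- **Hold:** The grip was set to 60 N, and the spring pulled the lever back with about 6 N. The pose held steady through a 0.4 s wait before handing in.
- **Disagreement:** My estimate of the spindle axis was 1–2 mm off. It caused up to 11 N of sideways force early in the swing, and correcting the radius removed it.
- **Bystanders:** The nut, offcut and square showed no sign of being disturbed in the last pictures. The others were not measured again, but the arm only worked above the press and no unexpected contact forces showed up.

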